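# Crank the hinge jig to its mark and hold the door leaf in mesh

### The job

First turn the red handwheel of the hinge jig clockwise, letting go and gripping again as needed, until the red pointer on the carriage stands level with the yellow mark; turn it by the wheel, do not shove the carriage along. Then take the white hinge leaf out of its green stand and bring its barrel down midway between the two barrels of the jamb leaf so that all three pin holes line up on one line, and finish holding it there, upright and still, carried by the gripper alone and not resting or pressing on the jig. Leave the pin, hammer and magnetic square where they are.

Things in the scene. Friction and masses are not known exactly. Their poses are not given: they have to be found in the camera images.
- jig: Blue hinge jig, fixed: base plate 120 x 320 mm, 14 mm high; rails to 22 mm. Origin: centre of its underside on the table; y runs along the rails (wheel at +y), x across, z up. Handwheel axis at x 0, y +115 mm. At its +x side a flat black scale strip (top 22 mm above the table) carries the yellow mark.
- wheel_grip (a point): Centre of the red handwheel, on its vertical axis at mid-height (77 mm above the table). The wheel is a solid knurled disc 60 mm in diameter, 22 mm thick (66 to 88 mm above the table), on a thin shaft over a 50 x 50 mm housing 40 mm high; grip it across its diameter from above at any yaw.
- handwheel (a joint): Handwheel angle in rad: 0 at the start, grows clockwise seen from above, stops at 3.5. A rack moves the carriage 18 mm per rad towards the jig's -y, away from the wheel. It takes about 0.3 N m to turn and stays where it is left. Reaching the mark takes about 1.7 to 3.1 rad.
- pointer (a point): Tip of the thin red pointer (4 mm wide) at the foot of the carriage on its +x side, 27 mm above the table; it moves with the carriage.
- mark: Yellow mark fixed on the jig's scale strip: a rib 4 mm wide (y), 22 mm long (x), 10 mm high, in line with the pointer's path, with a 24 mm wide foot. Origin: centre of the rib's underside, 22 mm above the table; axes parallel to the jig's. The pointer is level with it when both have the same y in the jig's frame.
- carriage: Jig carriage: aluminium jamb block 70 x 100 x 48 mm with a 6 mm steel jamb leaf on top, axes parallel to the jig's. Origin: 22 mm above the table, at mid-length (y); the block spans x -10 to +60 mm. Its two barrels along the -x edge (at x -30, z 64 mm): see jamb_hole. Pushed directly it resists with about 16 N.
- jamb_hole (a point): Point on the jamb barrels' common axis midway between them, 86 mm above the table; moves with the carriage. The axis runs along the carriage's y. Two steel barrels, 30 mm long, 26 mm diameter, 17 mm holes, stand either side of an open 40 mm gap (20 mm from this point to each); nothing lies below the gap and it is open from above.
- leaf: Loose hinge leaf, about 0.4 kg, upright in the stand. Origin: centre of its pin hole, i.e. of its steel barrel (30 mm long along y, 26 mm diameter, 17 mm hole). Above it a white-coated neck 30 mm wide, then a plate 8 mm thick (x), 80 mm wide (y), from 20 to 80 mm above the barrel axis (z). Grip from above across the 8 mm, mid-width. Half turned about z it is the same.
- stand: Green fixed stand: base 70 x 120 x 10 mm, two pairs of guide posts 68 mm high at y -36 and +36 mm (9 mm wide in y) with an 11 mm slot holding the leaf's plate upright; the 63 mm between the pairs is free for fingers. Origin: centre of its underside. The leaf's barrel axis is 23 mm and its top edge 103 mm above the table; it lifts straight up and out.
- pin: Bystander: steel hinge pin standing on the table, 12 mm diameter, 85 mm tall, with a 26 mm head on top. Origin: centre of its foot.
- hammer: Bystander: hammer lying on the table behind the jig, about 260 mm long. Origin: centre of its underside.
- square: Bystander: red triangular magnetic welding square about 90 mm a side, 18 mm high, lying on the table. Origin: on its underside, middle of one side.
Mind the look-alikes: they are no part of the job. There is more than one size of the leaf; the job needs the larger.

How it is judged:
By the outcome, as a careful person would: the job done as asked, in the order asked, and still so for the second after the job is handed in, while the arm keeps its last pose, push and grip.
It also fails if it takes over 67 s, if anything falls off the work surface, if the arm or the gripper's body presses on something with over 40 N, if the wrist force passes 120 N, or if a joint passes its speed limit or range.

### The arm

A 7-joint arm with a two-finger parallel gripper is mounted at the origin on the work surface. World frame = base frame: x ahead of the robot, y to its left, z up, the work surface at z = 0. Lengths are in m, angles in rad, forces in N, time in s.
With the tool pointing down it reaches from about 0.4 to 0.925 m from the base axis. Payload 4.1 kg.
Tool frame: the origin (TCP) lies at the centre of the arm's flange, where the gripper is bolted on; the fingertips stand 173 mm ahead of it and the grasp point (between the pads) lies robot.hold_point_z ahead of it (robot.hold_point_z is the distance from the TCP to the grasp point, in m); z points along the fingers, y is the direction in which the jaws open and shut (so a half turn about z gives the same grasp; the last joint's range is limited). The gripper opens to 85 mm and grips with 20 to 120 N. Pads are 22 mm wide; open, the fingers measure 114 mm over their backs; the gripper's body (76 mm by 85 mm) begins 54 mm behind the grasp point. The pads swing forward as they close: fully open they stand 13 mm farther back than shut.
Start: joints at [-1.442, 0.398, 0.045, 1.537, -0.019, 1.207, -0.051], TCP at [0.147, 0.633, 0.405] pointing down, gripper open.
Joint ranges: [-2.82, 2.82], [-0.49, 2.23], [-1.37, 1.46], [0, 2.46], [-1.36, 4.5], [0.23, 2], [-2.94, 2.94]. Speed limits (rad/s): [2.57, 2.57, 3.14, 3.14, 3.14, 3.14, 3.14].

### API

Orientations are given as a rotation vector (axis times angle).
In Python, from cell import robot gives the robot as it stands.
- The arm moves only by the tool servo_tool, never from a script. Its argument "rows" is a list of rows, each a list of 7 numbers: the finger opening in cm, from 0 to 8.54, then the shift along the tool's x, y, z in cm, then the turn, a rotation vector about the tool's x, y, z in degrees. A call has 1 to 20 rows; each row is the pose to reach, as a shift and turn from the pose measured when the call began, along the tool's axes at that moment; what a row does not reach only later rows make up. A row lasts 1/10 s, in which the tool goes at most 50 mm and 8.59 degrees, less where a joint would pass 70% of its speed; a pose out of reach is approached as far as the arm can. A call with a gripper value outside its range is refused whole. The fingers move at their own pace and stop on an object; the grip force is fixed at half the most. Time passes only in rows, so rows that repeat a pose let the fingers close. It gives the time, the measured TCP pose, the force and the opening at its end, in the units of the state.
- robot.get_obs(): the state, without advancing time (a new reading comes with each control period).
- robot.grab_frame(name): name is "side" or "top" or "wrist"; returns a dict with "frame" (400x640x3 uint8, red, green, blue), "K" (3x3 intrinsics, pixels), "view" (4x4, takes a point from world to camera coordinates). Camera axes: x right, y down, z forward; pixel columns grow to the right and rows downward; lengths in m; the calibration is good to about 2 mm. The wrist camera is an equidistant fisheye: a pixel r from the principal point sees the ray r / f radians off the axis. A picture is of the moment at which its call begins. There is no depth.
- robot.finish_job(): hands the job in, once; it reports no verdict.
The state is a dict: "time": time; "joints": joint angles; "qvel": joint speeds; "tau": joint torques, N m; "tool_pos": TCP position; "tool_rot": TCP orientation; "force": force on the tool from outside, world axes, zero at the start; "wrist_torque": the same for the moment, N m; "grip_width": finger opening in m.
Only numpy, scipy, OpenCV 4.12 (cv2) and the standard library are available. Lean on these libraries where they do the work, as an engineer would, in place of code of your own. Each camera call takes 0.05 s, during which the arm holds its last target. There are 200 camera calls.

## Working session

There is one attempt and no reset: what is moved stays moved. The work goes in short steps, Python scripts to look and compute and a tool call to move; the robot and the scene stay as the last step left them, time stands still between calls to the robot, and variables do not carry over. Pictures are saved under pics/ and viewed, on a budget of 10 in all, crops included, one or two more only if the job needs it, and the job is handed in when it is done.

Besides the shell and the picture viewer there is one more tool, called as name(argument=value, ...) on one line, values as JSON. servo_tool: Moves the arm, as the interface text tells. Its arguments: {"type":"object","properties":{"rows":{"type":"array"}},"required":["rows"]}

```bash
mkdir -p pics; ls; python3 - <<'E'
from cell import robot
import cv2,numpy as np
print(robot.get_obs(), robot.hold_point_z)
for n in("top","side"):
    f=robot.grab_frame(n); cv2.imwrite(f"pics/{n}0.png",f["frame"][:,:,::-1]); print(n,f["K"].tolist(),np.round(f["view"],4).tolist())
E
```

```text
pics
{'time': 0.0, 'joints': array([-1.44203266,  0.39918047,  0.0450034 ,  1.53788915, -0.01870112,
        1.20686966, -0.05071935]), 'qvel': array([-0.00121415, -0.00066926,  0.00041487,  0.00078415, -0.00227813,
        0.00087466,  0.00034131]), 'tau': array([-9.52875939e-05, -4.75133157e+01,  1.36489805e+00, -2.54222560e+01,
        1.17489608e-02,  9.67841770e-03,  1.27367062e-05]), 'tool_pos': array([0.14664288, 0.63293809, 0.40366589]), 'tool_rot': array([-3.56798464e-01, -3.12116491e+00,  3.02059247e-03]), 'force': array([-0.54890362, -0.06722824, -0.44879346]), 'wrist_torque': array([-0.00880769, -0.00391637, -0.04122599]), 'grip_width': 0.08556557696198407} 0.1547
top [[377.6864822952091, 0.0, 325.855003329742], [0.0, 377.6864822952091, 192.7386276742456], [0.0, 0.0, 1.0]] [[0.0115, -0.9999, 0.0031, -0.0383], [-0.9986, -0.0116, -0.0507, 0.6099], [0.0508, -0.0025, -0.9987, 0.8022], [0.0, 0.0, 0.0, 1.0]]
side [[397.3830857826336, 0.0, 325.8861179328003], [0.0, 397.3830857826336, 204.7699217023822], [0.0, 0.0, 1.0]] [[0.9012, -0.4331, -0.0148, -0.568], [-0.2548, -0.5022, -0.8264, 0.1883], [0.3505, 0.7485, -0.563, 0.7454], [0.0, 0.0, 0.0, 1.0]]
```

View pics/top0.png

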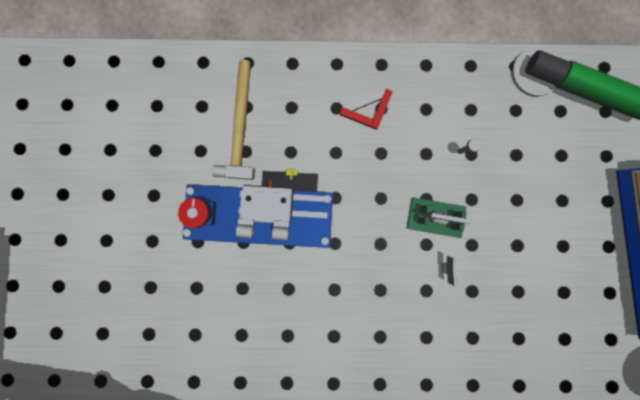

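View pics/side0.png

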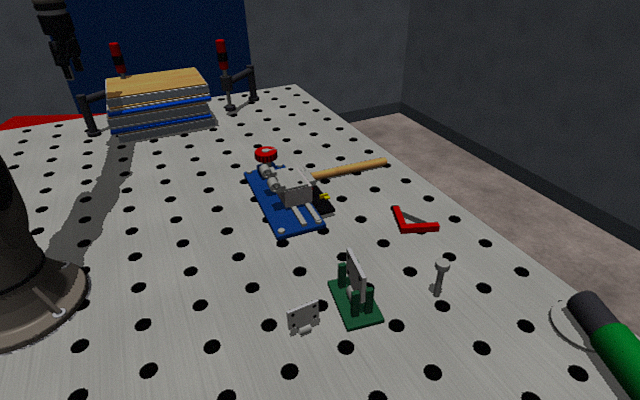

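The top view shows the wheel (193,212), the pointer (270,184), the yellow mark (291,172), the jamb barrels (245,228) and (280,230), and the stand with its leaf (445,218).

Possible mix-ups:
- **Leaf:** the small free-standing leaf at top (447,268) / side (303,318), against the leaf in the green stand at side (355,270). I choose the one in the stand.
- **Wheel:** the red square (370,110) and the red clamp handles, against the disc at (193,212). I choose the disc.

```bash
cat > h.py <<'E'
import numpy as np, cv2
from cell import robot
from scipy.spatial.transform import Rotation as R
def ray(f,uv,fish=False):
    K,V=f["K"],f["view"]; x=(uv[0]-K[0,2])/K[0,0]; y=(uv[1]-K[1,2])/K[1,1]
    if fish:
        r=np.hypot(x,y); s=np.sin(r)/max(r,1e-9); d=np.array([x*s,y*s,np.cos(r)])
    else: d=np.array([x,y,1.])
    Rm=V[:3,:3]; return -Rm.T@V[:3,3], Rm.T@d
def onz(f,uv,z,fish=False):
    o,d=ray(f,uv,fish); return o+d*(z-o[2])/d[2]
def proj(f,p,fish=False):
    q=f["view"][:3,:3]@np.asarray(p)+f["view"][:3,3]; K=f["K"]
    if fish:
        n=np.hypot(q[0],q[1]); t=np.arctan2(n,q[2]); a=q[:2]/max(n,1e-9)*t
    else: a=q[:2]/q[2]
    return a*[K[0,0],K[1,1]]+[K[0,2],K[1,2]]
def hsv(f): return cv2.cvtColor(f["frame"],cv2.COLOR_RGB2HSV).astype(int)
def red(f):
    h=hsv(f); return (((h[...,0]<8)|(h[...,0]>172))&(h[...,1]>150)&(h[...,2]>70)).astype(np.uint8)
def rng(f,lo,hi,s=120,v=50):
    h=hsv(f); return ((h[...,0]>=lo)&(h[...,0]<=hi)&(h[...,1]>s)&(h[...,2]>v)).astype(np.uint8)
def blobs(m,mina=6):
    n,l,s,c=cv2.connectedComponentsWithStats(m); return [(s[i].tolist(),np.round(c[i],1).tolist()) for i in range(1,n) if s[i][4]>=mina]
E
python3 - <<'E'
from h import *
f=robot.grab_frame("top")
print("red",blobs(red(f))); 
print("yel",blobs(rng(f,24,34,150,120)))
def box(m,z):
    cs,_=cv2.findContours(m,cv2.RETR_EXTERNAL,cv2.CHAIN_APPROX_NONE); c=max(cs,key=cv2.contourArea)
    b=cv2.boxPoints(cv2.minAreaRect(c)); P=np.array([onz(f,p,z) for p in b]); print(b.round(1).tolist(),P.round(4).tolist(),P.mean(0).round(4))
    e=[P[1]-P[0],P[2]-P[1]]
    print([(np.linalg.norm(a).round(4),np.degrees(np.arctan2(a[1],a[0])).round(2)) for a in e])
b=rng(f,105,125,150,60); b[:,450:]=0; b[:150]=0; box(b,.014)
g=rng(f,60,90,80,30); g[:,:380]=0; g[:150]=0;g[:,500:]=0; box(g,.010)
for uv,z in (((193,212),.088),((270,184),.027),((291,172),.032),((447,268),.0)): print(uv,onz(f,uv,z).round(4))
s=robot.grab_frame("side")
a=cv2.resize(f["frame"][150:290,160:480],None,fx=2.4,fy=2.4,interpolation=cv2.INTER_CUBIC)
c=cv2.resize(s["frame"][130:240,230:400],(383,248),interpolation=cv2.INTER_CUBIC); d=cv2.resize(s["frame"][230:345,270:448],(384,248),interpolation=cv2.INTER_CUBIC)
cv2.imwrite("pics/crop1.png",np.vstack([a[:336,:767],np.hstack([c,d])])[:,:,::-1])
E
```

```text
red [([340, 90, 51, 38, 472], [369.3, 112.5]), ([269, 180, 3, 7, 14], [270.2, 183.2]), ([179, 198, 30, 30, 560], [193.7, 212.9])]
yel [([286, 170, 11, 9, 59], [290.9, 172.8])]
[[184.5, 239.1999969482422], [187.60000610351562, 184.89999389648438], [331.8999938964844, 193.0], [328.8999938964844, 247.3000030517578]] [[0.5067, 0.2719, 0.014], [0.624, 0.2688, 0.014], [0.61, -0.0445, 0.014], [0.4928, -0.0391, 0.014]] [0.5584 0.1143 0.014 ]
[(np.float64(0.1173), np.float64(-1.49)), (np.float64(0.3136), np.float64(-92.55))]
[[407.1000061035156, 227.60000610351562], [412.3999938964844, 196.8000030517578], [466.6000061035156, 206.1999969482422], [461.29998779296875, 236.89999389648438]] [[0.5369, -0.2085, 0.01], [0.6039, -0.2201, 0.01], [0.5849, -0.3382, 0.01], [0.518, -0.3262, 0.01]] [ 0.5609 -0.2733  0.01  ]
[(np.float64(0.068), np.float64(-9.77)), (np.float64(0.1196), np.float64(-99.14))]
(193, 212) [0.5657 0.2296 0.088 ]
(270, 184) [0.627  0.0883 0.027 ]
(291, 172) [0.6528 0.0434 0.032 ]
(447, 268) [ 0.4494 -0.2981  0.    ]
```

View pics/crop1.png

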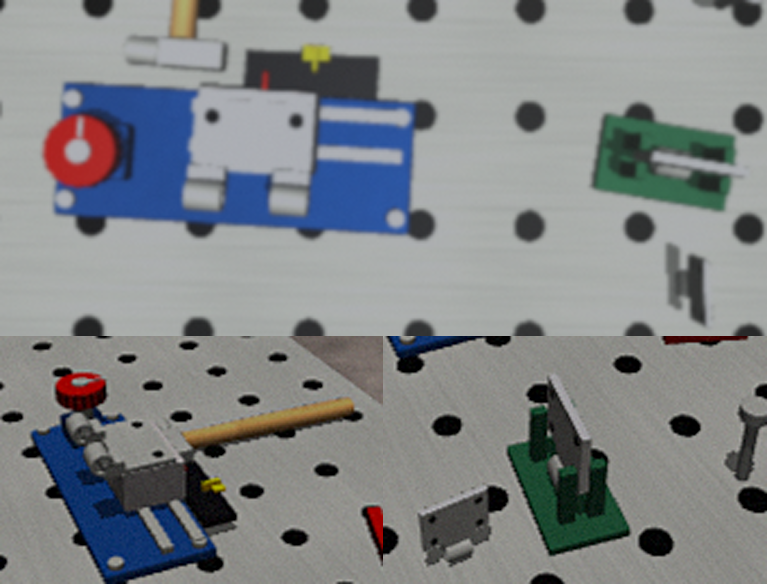

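The jig's axes lie close to the world axes, with a yaw of about -2.2°. The close crop confirms the choices: the red disc is the wheel, and the larger leaf sits in the green stand. The small leaf at crop (455,520) is the look-alike. Next I'll work out the move above the wheel.

```bash
cat >> h.py <<'E'
def plan(p,yaw=None):
    """p: wanted TCP; yaw: wanted jaw (tool y) direction deg world, mod 180; tool down. prints shift cm, turn deg"""
    o=robot.get_obs(); T=R.from_rotvec(o["tool_rot"]); M=T.as_matrix()
    cur=np.degrees(np.arctan2(M[1,1],M[0,1]))
    if yaw is None: yaw=cur
    yaw=cur+(yaw-cur+90)%180-90; a=np.radians(yaw)
    y=np.array([np.cos(a),np.sin(a),0]); z=np.array([0,0,-1.]); D=np.c_[np.cross(y,z),y,z]
    print("t",round(o["time"],2),"pos",o["tool_pos"].round(4),"curyaw",cur.round(2),"j7",o["joints"].round(2)[6],"w",round(o["grip_width"],4),"F",o["force"].round(1))
    print(" shift cm",(M.T@(np.array(p)-o["tool_pos"])*100).round(2)," turn",np.degrees((T.inv()*R.from_matrix(D)).as_rotvec()).round(2))
E
python3 - <<'E'
from h import *
plan((.5635,.2285,.33))
M=R.from_rotvec(robot.get_obs()["tool_rot"]).as_matrix(); print(M.round(3).tolist())
E
```

```text
t 0.2 pos [0.1467 0.6331 0.4041] curyaw 76.95 j7 -0.05 w 0.0854 F [-0.1 -0.6  0.3]
 shift cm [-49.74 -29.99   7.45]  turn [-0.07  0.    0.  ]
[[-0.974, 0.226, -0.0], [0.226, 0.974, -0.001], [-0.0, -0.001, -1.0]]
```

servo_tool(rows=[[8.5,-20,-12,0,0,0,0],[8.5,-20,-12,0,0,0,0],[8.5,-20,-12,0,0,0,0],[8.5,-20,-12,0,0,0,0],[8.5,-35,-21,3,0,0,0],[8.5,-35,-21,3,0,0,0],[8.5,-35,-21,3,0,0,0],[8.5,-49.7,-30,7.5,0,0,0],[8.5,-49.7,-30,7.5,0,0,0],[8.5,-49.7,-30,7.5,0,0,0],[8.5,-49.7,-30,7.5,0,0,0],[8.5,-49.7,-30,7.5,0,0,0],[8.5,-49.7,-30,7.5,0,0,0],[8.5,-49.7,-30,7.5,0,0,0],[8.5,-49.7,-30,7.5,0,0,0],[8.5,-49.7,-30,7.5,0,0,0],[8.5,-49.7,-30,7.5,0,0,0],[8.5,-49.7,-30,7.5,0,0,0]])

```text
time: 2.0
tool_pos: [0.5627, 0.2294, 0.3297]
tool_rot: [0.354, 3.121, -0.001]
force: [-0.2, -0.1, 0.6]
grip_width: 0.0851
```

```bash
python3 - <<'E'
from h import *
plan((.5635,.2285,.235))
w=robot.grab_frame("wrist"); cv2.imwrite("pics/w1.png",w["frame"][:,:,::-1])
print(w["K"].tolist())
for s,c in blobs(red(w),10): print(s,c,onz(w,c,.088,True).round(4),onz(w,c,.027,True).round(4))
for s,c in blobs(rng(w,24,34,150,100),10): print("y",s,c,onz(w,c,.03,True).round(4))
E
```

```text
t 2.0 pos [0.5627 0.2294 0.3297] curyaw 77.05 j7 1.0 w 0.0851 F [-0.2 -0.1  0.6]
 shift cm [-0.1  -0.06  9.47]  turn [-0.04  0.01  0.  ]
[[309.70691628693146, 0.0, 321.7712561555253], [0.0, 309.70691628693146, 198.11554716432465], [0.0, 0.0, 1.0]]
[287, 168, 81, 80, 4171] [326.4, 206.3] [0.5587 0.2336 0.088 ] [0.5775 0.2302 0.027 ]
[148, 368, 21, 12, 131] [158.1, 373.3] [0.7087 0.0087 0.088 ] [ 0.7711 -0.0602  0.027 ]
```

View pics/w1.png

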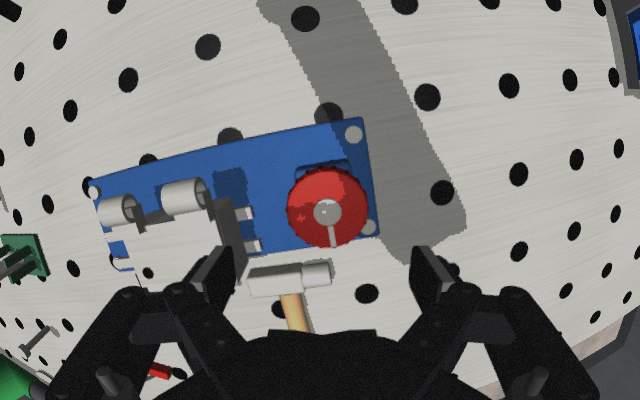

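The wrist picture shows the wheel at (327,207) with a grey hub at (327,212), centred between the fingers. I'll triangulate the hub from two views.

```bash
python3 - <<'E'
from h import *
w=robot.grab_frame("wrist"); 
def hub(f,box):
    m=red(f); x,y,a,b=box; m2=np.zeros_like(m); m2[y:y+b,x:x+a]=m[y:y+b,x:x+a]
    cs,_=cv2.findContours(m2,cv2.RETR_EXTERNAL,cv2.CHAIN_APPROX_NONE); c=max(cs,key=cv2.contourArea)
    fill=cv2.drawContours(np.zeros_like(m),[c],-1,1,-1); e=cv2.erode(fill,np.ones((3,3)))
    h=cv2.morphologyEx(((m==0)&(e>0)).astype(np.uint8),cv2.MORPH_OPEN,cv2.getStructuringElement(cv2.MORPH_ELLIPSE,(a//6|1,a//6|1)))
    return blobs(h,5), cv2.fitEllipse(c)
h1,e=hub(w,(280,160,95,95)); print(h1,e)
s=robot.grab_frame("side"); h2,e2=hub(s,(245,140,40,30)); print(h2,e2)
for z in(.088,.092,.096):
  for b in h1: print(z,onz(w,b[1],z,True).round(4))
print(onz(w,e[0],.088,True).round(4), onz(s,e2[0],.077).round(4))
E
```

```text
[] ((326.80438232421875, 206.4107208251953), (73.53132629394531, 79.2107162475586), 88.80497741699219)
[] ((264.6537170410156, 151.2686004638672), (8.91370964050293, 20.445083618164062), 82.7361831665039)
[0.559  0.2336 0.088 ] [0.5667 0.2528 0.077 ]
```

servo_tool(rows=[[8.5,0,0.1,5,0,0,0],[8.5,0,0.1,9.2,0,0,0],[8.5,0,0.1,9.2,0,0,0],[8.5,0,0.1,9.2,0,0,0],[8.5,0,0.1,9.2,0,0,0],[6.4,0,0.1,9.2,0,0,0],[6.4,0,0.1,9.2,0,0,0],[6.4,0,0.1,9.2,0,0,0],[6.4,0,0.1,9.2,0,0,0],[6.4,0,0.1,9.2,0,0,0]])

```text
time: 3.15
tool_pos: [0.5637, 0.2305, 0.2384]
tool_rot: [0.355, 3.119, 0.002]
force: [1.5, 2.6, 3.2]
grip_width: 0.0637
```

servo_tool(rows=[[5.5,0,0,0,0,0,0],[5.5,0,0,0,0,0,0],[5.5,0,0,0,0,0,0],[5.5,0,0,0,0,0,0]])

```text
time: 3.55
tool_pos: [0.564, 0.232, 0.2396]
tool_rot: [0.354, 3.118, 0.007]
force: [0.3, 4.1, 5.7]
grip_width: 0.0581
```

```bash
python3 - <<'E'
from h import *
plan((.5635,.2305,.237))
E
```

```text
t 3.55 pos [0.564  0.232  0.2396] curyaw 77.03 j7 1.03 w 0.0581 F [0.3 4.1 5.7]
 shift cm [ 0.01 -0.16  0.26]  turn [ 0.27  0.16 -0.  ]
```

servo_tool(rows=[[7,0,0.05,0,0,0,0],[7,0,0.05,0,0,0,0],[7,0,0.05,0.9,0,0,0],[7,0,0.05,0.9,0,0,0],[5.5,0,0.05,0.9,0,0,0],[5.5,0,0.05,0.9,0,0,0],[5.5,0,0.05,0.9,0,0,0],[5.5,0,0.05,0.9,0,0,0],[5.5,0,0.05,0.9,0,0,0],[5.5,0,0.05,0.9,0,0,0]])

```text
time: 4.55
tool_pos: [0.5637, 0.2323, 0.2302]
tool_rot: [0.355, 3.12, 0.006]
force: [-1.8, -0.5, -3.5]
grip_width: 0.0583
```

servo_tool(rows=[[5.5,0,0,0,0,0,5],[5.5,0,0,0,0,0,10],[5.5,0,0,0,0,0,15],[5.5,0,0,0,0,0,20],[5.5,0,0,0,0,0,20],[5.5,0,0,0,0,0,20]])

```text
time: 5.15
tool_pos: [0.5637, 0.2323, 0.2302]
tool_rot: [0.89, 3.012, 0.006]
force: [-1.2, -0.0, -2.5]
grip_width: 0.0583
```

```bash
cat > pm.py <<'E'
from h import *
# pointer-mark distance along jig y, from top and side views
psi=np.radians(-2.3); ey=np.array([-np.sin(psi),np.cos(psi)])
def pm():
    for n in("top","side"):
        f=robot.grab_frame(n); m=red(f)
        mp=proj(f,(.6528,.0434,.03)); m[:, :int(mp[0]-45)]=0; m[:,int(mp[0]+45):]=0; m[:int(mp[1]-30)]=0; m[int(mp[1]+40):]=0
        y=rng(f,24,34,150,110); y[:, :int(mp[0]-30)]=0; y[:,int(mp[0]+30):]=0
        B=blobs(m,3); Y=blobs(y,8)
        print(n,"red",B,"yel",Y)
        for b in B:
            P=onz(f,b[1],.027); Q=onz(f,Y[0][1],.029); print("   pointer",P.round(4),"mark",Q.round(4),"dy mm",((P-Q)[:2]@ey*1000).round(1))
E
python3 - <<'E'
from pm import *
plan((.564,.232,.232)); print(robot.get_obs()["wrist_torque"].round(2)); pm()
E
```

```text
t 5.15 pos [0.5637 0.2323 0.2302] curyaw 57.07 j7 0.73 w 0.0583 F [-1.2 -0.  -2.5]
 shift cm [-0.05 -0.01 -0.18]  turn [ 0.24  0.01 -0.  ]
[-0.    0.13 -0.28]
top red [([272, 180, 3, 7, 13], [273.3, 183.2])] yel [([286, 170, 11, 9, 59], [290.9, 172.8])]
   pointer [0.6288 0.0813 0.027 ] mark [0.6514 0.0439 0.029 ] dy mm 36.5
side red [] yel [([320, 193, 8, 3, 11], [323.5, 193.8]), ([324, 196, 6, 3, 14], [326.4, 196.7])]
```

servo_tool(rows=[[5.5,0,0,0,0,0,8],[5.5,0,0,0,0,0,16],[5.5,0,0,0,0,0,24],[5.5,0,0,0,0,0,32],[5.5,0,0,0,0,0,40],[5.5,0,0,0,0,0,48],[5.5,0,0,0,0,0,56],[5.5,0,0,0,0,0,64],[5.5,0,0,0,0,0,72],[5.5,0,0,0,0,0,80],[5.5,0,0,0,0,0,88],[5.5,0,0,0,0,0,95],[5.5,0,0,0,0,0,95],[5.5,0,0,0,0,0,95]])

```text
time: 6.65
tool_pos: [0.5637, 0.2323, 0.2301]
tool_rot: [-2.819, -1.382, -0.006]
force: [-2.6, -0.6, -1.7]
grip_width: 0.0584
```

```bash
python3 - <<'E'
from pm import *
plan((.564,.232,.232)); pm()
f=robot.grab_frame("top"); s=robot.grab_frame("side")
a=cv2.resize(f["frame"][155:205,250:330],(800,500),interpolation=cv2.INTER_CUBIC)
b=cv2.resize(s["frame"][170:230,270:350],(400,300),interpolation=cv2.INTER_CUBIC)
cv2.imwrite("pics/c2.png",np.vstack([cv2.resize(a,(480,300)),np.hstack([b,b[:,:80]*0])])[:,:,::-1])
E
```

```text
t 6.65 pos [0.5637 0.2323 0.2301] curyaw -37.78 j7 -0.66 w 0.0584 F [-2.6 -0.6 -1.7]
 shift cm [-0.01  0.04 -0.19]  turn [-0.01 -0.23 -0.  ]
top red [([286, 182, 2, 5, 7], [286.7, 184.4])] yel [([286, 170, 11, 9, 59], [290.9, 172.8])]
   pointer [0.6266 0.0526 0.027 ] mark [0.6514 0.0439 0.029 ] dy mm 7.7
side red [] yel [([320, 193, 7, 3, 10], [323.1, 193.9]), ([324, 195, 6, 4, 15], [326.4, 196.6])]
```

View pics/c2.png

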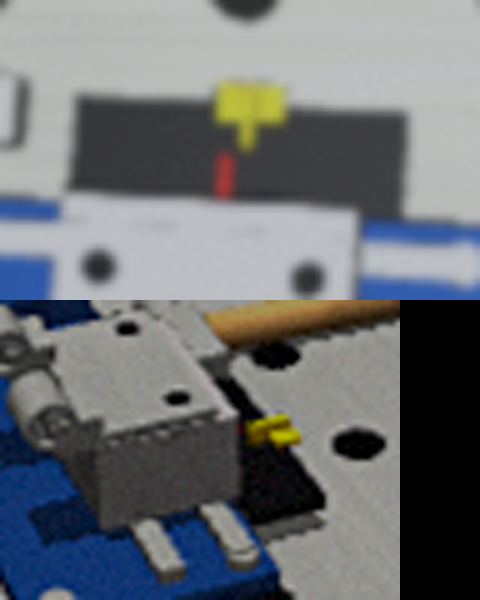

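servo_tool(rows=[[5.5,0,0,0,0,0,6],[5.5,0,0,0,0,0,12],[5.5,0,0,0,0,0,17],[5.5,0,0,0,0,0,17],[5.5,0,0,0,0,0,17]])

```text
time: 7.35
tool_pos: [0.5637, 0.2322, 0.2301]
tool_rot: [-2.991, -0.951, -0.005]
force: [-2.6, 0.4, -1.4]
grip_width: 0.0586
```

```bash
cat >> pm.py <<'E'
def fine():
    # sub-pixel columns of pointer and narrow rib in the top view, averaged over frames
    f=robot.grab_frame("top"); I=np.mean([f["frame"].astype(float)]+[robot.grab_frame("top")["frame"] for _ in range(3)],0)
    r,g,b=I[...,0],I[...,1],I[...,2]
    Rr=np.clip(r-g-40,0,None)*(g<120); Y=np.clip(np.minimum(r,g)-b-40,0,None)
    out=[]
    for n,W,rows in(("ptr",Rr,range(178,190)),("rib",Y,range(166,182))):
        for v in rows:
            w=W[v,268:310]; 
            if w.sum()>60:
                u=268+(w*np.arange(42)).sum()/w.sum(); out.append((n,v,u,w.sum()))
                P=onz(f,(u,v),.027 if n=="ptr" else .032)[:2]; print(n,v,round(u,2),int(w.sum()),P.round(4),"jy mm",round(P@ey*1000,2))
E
python3 - <<'E'
from pm import *
plan((.564,.232,.232)); fine()
w=robot.grab_frame("wrist")
print(proj(w,(.65,.043,.03),True),proj(w,(.63,.048,.027),True))
E
```

```text
t 7.35 pos [0.5637 0.2322 0.2301] curyaw -54.74 j7 -0.9 w 0.0586 F [-2.6  0.4 -1.4]
 shift cm [ 0.01  0.04 -0.19]  turn [-0.1  -0.22 -0.  ]
ptr 181 289.58 73 [0.634  0.0466] jy mm 71.98
ptr 182 289.66 113 [0.6318 0.0464] jy mm 71.67
ptr 183 289.59 106 [0.6297 0.0465] jy mm 71.7
ptr 184 289.5 100 [0.6275 0.0466] jy mm 71.77
ptr 185 289.38 107 [0.6254 0.0468] jy mm 71.91
ptr 186 289.32 98 [0.6232 0.0469] jy mm 71.92
rib 169 290.49 392 [0.6592 0.0446] jy mm 70.99
rib 170 291.06 774 [0.6571 0.0433] jy mm 69.66
rib 171 291.09 862 [0.6549 0.0432] jy mm 69.49
rib 172 291.11 879 [0.6528 0.0432] jy mm 69.32
rib 173 291.19 889 [0.6507 0.043 ] jy mm 69.04
rib 174 291.22 779 [0.6485 0.0429] jy mm 68.86
rib 175 291.36 357 [0.6464 0.0425] jy mm 68.44
rib 176 290.77 139 [0.6442 0.0437] jy mm 69.56
rib 177 290.72 121 [0.6421 0.0438] jy mm 69.55
rib 178 290.61 95 [0.64  0.044] jy mm 69.67
[573.01238695 269.18642331] [554.03415811 284.06553755]
```

servo_tool(rows=[[5.5,0,0,0,0,0,4],[5.5,0,0,0,0,0,7],[5.5,0,0,0,0,0,7],[5.5,0,0,0,0,0,7]])

```text
time: 8.0
tool_pos: [0.5637, 0.2322, 0.2301]
tool_rot: [-3.043, -0.766, -0.005]
force: [-3.0, -0.1, -0.7]
grip_width: 0.0586
```

```bash
python3 - <<'E'
from pm import *
plan((.564,.232,.232)); fine()
w=robot.grab_frame("wrist")
a=proj(w,(.64,.045,.027),True).astype(int); print(a)
c=w["frame"][a[1]-40:a[1]+40,a[0]-60:min(640,a[0]+60)]; cv2.imwrite("pics/c3.png",cv2.resize(c,None,fx=5,fy=5,interpolation=cv2.INTER_CUBIC)[:,:,::-1])
E
```

```text
t 8.0 pos [0.5637 0.2322 0.2301] curyaw -61.75 j7 -1.01 w 0.0586 F [-3.  -0.1 -0.7]
 shift cm [ 0.02  0.03 -0.19]  turn [-0.13 -0.21 -0.  ]
ptr 181 290.58 64 [0.634  0.0444] jy mm 69.83
ptr 182 290.68 113 [0.6318 0.0442] jy mm 69.51
ptr 183 290.66 116 [0.6297 0.0442] jy mm 69.43
ptr 184 290.58 104 [0.6276 0.0443] jy mm 69.47
ptr 185 290.51 98 [0.6254 0.0444] jy mm 69.5
ptr 186 290.4 93 [0.6233 0.0446] jy mm 69.61
rib 169 290.5 389 [0.6592 0.0446] jy mm 70.98
rib 170 291.06 774 [0.6571 0.0433] jy mm 69.68
rib 171 291.09 860 [0.6549 0.0432] jy mm 69.47
rib 172 291.11 878 [0.6528 0.0432] jy mm 69.33
rib 173 291.19 889 [0.6507 0.043 ] jy mm 69.04
rib 174 291.22 779 [0.6485 0.0429] jy mm 68.85
rib 175 291.34 355 [0.6464 0.0426] jy mm 68.47
rib 176 290.77 138 [0.6442 0.0437] jy mm 69.56
rib 177 290.74 121 [0.6421 0.0438] jy mm 69.51
rib 178 290.61 94 [0.64  0.044] jy mm 69.67
[574 248]
```

View pics/c3.png

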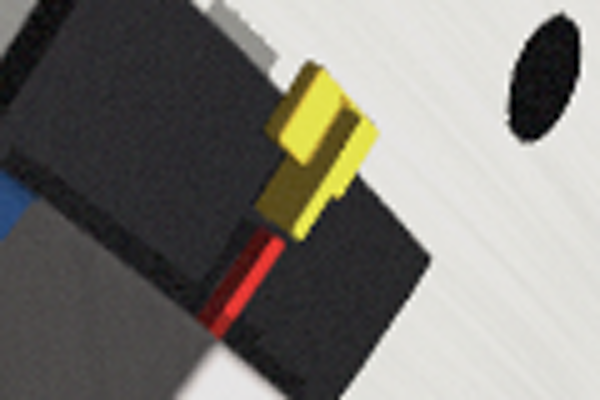

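The pointer and the rib are collinear: the top view puts them within about 0.1 mm and the wrist crop agrees. I'll release the wheel and rise.

servo_tool(rows=[[8.5,0,0,0,0,0,0],[8.5,0,0,0,0,0,0],[8.5,0,0,0,0,0,0],[8.5,0,0,0,0,0,0],[8.5,0,0,-5,0,0,0],[8.5,0,0,-10,0,0,0],[8.5,0,0,-16,0,0,0],[8.5,0,0,-16,0,0,0],[8.5,0,0,-16,0,0,0]])

```text
time: 9.15
tool_pos: [0.5641, 0.2314, 0.3925]
tool_rot: [-3.042, -0.766, -0.012]
force: [0.2, 0.5, -0.7]
grip_width: 0.0853
```

```bash
python3 - <<'E'
from pm import *
plan((.561,-.273,.39),-9.4); fine()
E
```

```text
t 9.15 pos [0.5641 0.2314 0.3925] curyaw -61.75 j7 -1.13 w 0.0853 F [ 0.2  0.5 -0.7]
 shift cm [-24.15  44.29  -0.08]  turn [  0.08  -0.54 -52.35]
ptr 181 290.57 62 [0.634  0.0445] jy mm 69.86
ptr 182 290.67 109 [0.6318 0.0442] jy mm 69.52
ptr 183 290.65 112 [0.6297 0.0442] jy mm 69.45
ptr 184 290.57 100 [0.6276 0.0444] jy mm 69.5
ptr 185 290.51 94 [0.6254 0.0444] jy mm 69.5
ptr 186 290.39 90 [0.6233 0.0447] jy mm 69.64
rib 169 290.48 379 [0.6592 0.0446] jy mm 71.01
rib 170 291.06 757 [0.6571 0.0433] jy mm 69.68
rib 171 291.09 840 [0.6549 0.0432] jy mm 69.49
rib 172 291.1 859 [0.6528 0.0432] jy mm 69.34
rib 173 291.19 869 [0.6507 0.043 ] jy mm 69.04
rib 174 291.22 760 [0.6485 0.0429] jy mm 68.85
rib 175 291.36 342 [0.6464 0.0425] jy mm 68.43
rib 176 290.78 135 [0.6442 0.0437] jy mm 69.55
rib 177 290.72 117 [0.6421 0.0438] jy mm 69.55
rib 178 290.59 90 [0.64   0.0441] jy mm 69.7
```

```bash
python3 - <<'E'
from h import *
plan((.535,.05,.39),-2.3)
E
```

```text
t 9.35 pos [0.5626 0.2318 0.388 ] curyaw -61.75 j7 -1.13 w 0.0851 F [-0.5  0.1  0.7]
 shift cm [-11.04  14.7   -0.24]  turn [ -0.13  -0.09 -59.45]
```

servo_tool(rows=[[8.5,-11,14.7,0,0,0,-59.4],[8.5,-11,14.7,0,0,0,-59.4],[8.5,-11,14.7,0,0,0,-59.4],[8.5,-11,14.7,0,0,0,-59.4],[8.5,-11,14.7,0,0,0,-59.4],[8.5,-11,14.7,0,0,0,-59.4],[8.5,-11,14.7,0,0,0,-59.4],[8.5,-11,14.7,0,0,0,-59.4],[8.5,-11,14.7,0,0,0,-59.4],[8.5,-11,14.7,0,0,0,-59.4]])

```text
time: 10.35
tool_pos: [0.5352, 0.0504, 0.387]
tool_rot: [-2.266, -2.171, 0.001]
force: [-0.2, -0.0, 0.3]
grip_width: 0.0846
```

```bash
python3 - <<'E'
from h import *
plan((.561,-.273,.39),-9.4)
w=robot.grab_frame("wrist"); cv2.imwrite("pics/w2.png",w["frame"][:,:,::-1]); np.savez("w2.npz",**w)
t=robot.grab_frame("top"); np.savez("t2.npz",**t)
E
```

```text
t 10.35 pos [0.5352 0.0504 0.387 ] curyaw -2.45 j7 0.02 w 0.0846 F [-0.2 -0.   0.3]
 shift cm [-32.2    3.96  -0.37]  turn [-0.14 -0.09  6.95]
```

View pics/w2.png

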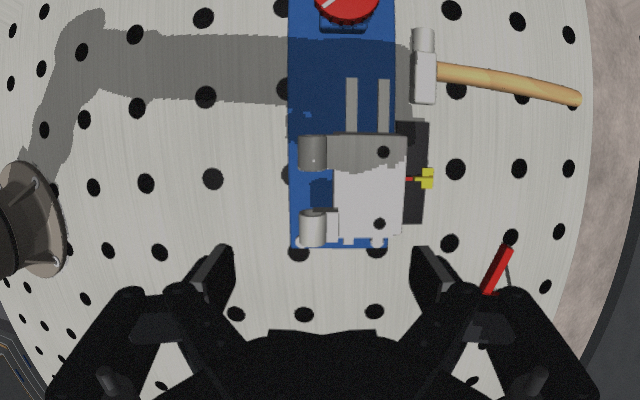

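The wrist picture shows the jamb barrels at (312,153) and (312,228), with the gap between them around row 190. Next I'll take exact edges.

```bash
python3 - <<'E'
from h import *
w=dict(np.load("w2.npz")); o,d=ray(w,(320,200),True); print("cam",o.round(4),"axis",(w["view"][2,:3]).round(3), "fingers/TCP axis pixel at z.086:",proj(w,(.5352,.0504,.086),True))
G=cv2.cvtColor(w["frame"],cv2.COLOR_RGB2GRAY)
print("col prof rows130-255",G[130:255,306:318].mean(1).astype(int).tolist())
for r in(145,155,165,215,225,235): print(r,G[r,292:340].astype(int).tolist())
t=dict(np.load("t2.npz")); 
cv2.imwrite("pics/c4.png",np.vstack([cv2.resize(w["frame"][120:260,270:450],(720,560),interpolation=cv2.INTER_CUBIC)])[:,:,::-1])
E
```

```text
cam [0.5372 0.1198 0.3547] axis [-0.015 -0.271 -0.963] fingers/TCP axis pixel at z.086: [323.82693584 191.41506815]
col prof rows130-255 [50, 49, 50, 50, 63, 82, 89, 109, 117, 118, 117, 117, 117, 116, 116, 118, 117, 116, 116, 116, 116, 115, 115, 116, 116, 114, 114, 114, 113, 118, 124, 126, 115, 112, 112, 111, 111, 111, 112, 110, 106, 98, 80, 82, 79, 81, 80, 79, 79, 74, 67, 63, 59, 57, 56, 60, 60, 60, 60, 61, 59, 60, 60, 60, 61, 59, 59, 60, 60, 59, 60, 60, 60, 61, 60, 59, 59, 68, 66, 68, 78, 81, 96, 104, 102, 91, 93, 167, 175, 176, 175, 175, 176, 177, 176, 176, 175, 175, 175, 175, 175, 175, 174, 175, 175, 174, 174, 174, 174, 174, 173, 173, 173, 173, 173, 171, 168, 110, 127, 140, 134, 134, 130, 133, 137]
145 [76, 79, 75, 80, 73, 68, 71, 77, 86, 91, 95, 97, 101, 103, 107, 113, 110, 115, 119, 123, 128, 128, 125, 120, 117, 113, 108, 103, 100, 99, 91, 91, 81, 80, 60, 117, 125, 124, 124, 125, 125, 123, 126, 125, 126, 125, 127, 126]
155 [79, 76, 77, 80, 76, 80, 74, 79, 87, 92, 98, 100, 102, 103, 105, 110, 115, 115, 118, 119, 119, 121, 121, 114, 110, 110, 107, 103, 100, 94, 89, 85, 78, 75, 74
[... 282 characters left out ...]
 122, 124]
215 [82, 81, 80, 81, 80, 83, 80, 94, 102, 97, 93, 91, 83, 77, 75, 78, 86, 96, 97, 100, 99, 103, 98, 89, 89, 87, 83, 85, 83, 97, 104, 106, 101, 102, 117, 167, 177, 178, 176, 179, 176, 180, 178, 177, 178, 178, 141, 162]
225 [84, 83, 82, 82, 82, 81, 80, 98, 120, 133, 142, 149, 155, 163, 170, 174, 179, 177, 179, 178, 177, 178, 176, 178, 180, 175, 164, 158, 151, 145, 129, 121, 105, 98, 114, 168, 177, 178, 177, 179, 175, 173, 178, 178, 176, 181, 127, 156]
235 [83, 86, 83, 84, 81, 74, 66, 96, 119, 136, 146, 153, 162, 165, 171, 174, 180, 178, 177, 179, 178, 177, 175, 174, 169, 167, 160, 152, 145, 139, 125, 115, 100, 95, 145, 175, 179, 179, 179, 177, 177, 177, 177, 177, 178, 175, 128, 156]
```

View pics/c4.png

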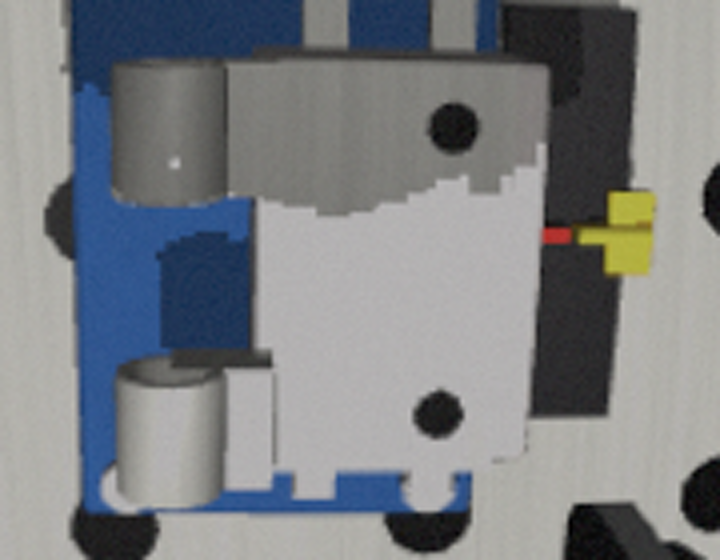

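```bash
python3 - <<'E'
from h import *
w=dict(np.load("w2.npz"))
for r in(134,137,171.5,216.5,247): print(r,onz(w,(312.5,r),.099,True).round(4))
# silhouette columns: left/right of barrels -> axis at z .086
for r,c in((155,(299.5,326.5)),(230,(299,326.0))): print([onz(w,(x,r),.088,True).round(4).tolist() for x in c], onz(w,(np.mean(c),r),.088,True).round(4))
for uv in ((383.5,152),(379.8,223.5)): print("screw",onz(w,uv,.076,True).round(4))
E
```

```text
134 [0.528  0.1029 0.099 ]
137 [0.5279 0.1004 0.099 ]
171.5 [0.5265 0.0714 0.099 ]
216.5 [0.5245 0.0316 0.099 ]
247 [0.5229 0.0023 0.099 ]
[[0.5155, 0.0845, 0.088], [0.5389, 0.0834, 0.088]] [0.5272 0.0839 0.088 ]
[[0.5107, 0.015, 0.088], [0.5357, 0.014, 0.088]] [0.5232 0.0146 0.088 ]
screw [0.5913 0.0828 0.076 ]
screw [0.5881 0.0135 0.076 ]
```

servo_tool(rows=[[8.5,-16,2,0,0,0,3],[8.5,-16,2,0,0,0,3],[8.5,-16,2,0,0,0,3],[8.5,-32.2,4,0,0,0,7],[8.5,-32.2,4,0,0,0,7],[8.5,-32.2,4,0,0,0,7],[8.5,-32.2,4,0,0,0,7],[8.5,-32.2,4,0,0,0,7],[8.5,-32.2,4,0,0,0,7],[8.5,-32.2,4,0,0,0,7],[8.5,-32.2,4,0,0,0,7]])

```text
time: 11.55
tool_pos: [0.5624, -0.2711, 0.3864]
tool_rot: [-2.39, -2.033, -0.001]
force: [-0.2, 0.0, 0.1]
grip_width: 0.0851
```

```bash
python3 - <<'E'
from h import *
w=dict(np.load("w2.npz")); print("pointer by wrist",onz(w,(409.2,179),.027,True).round(4))
plan((.561,-.273,.387),-9.4)
w=robot.grab_frame("wrist"); np.savez("w3.npz",**w); cv2.imwrite("pics/c5.png",cv2.resize(w["frame"][110:270,240:420],(720,640),interpolation=cv2.INTER_CUBIC)[:600,:,::-1])
E
```

```text
pointer by wrist [0.6301 0.0456 0.027 ]
t 11.55 pos [ 0.5624 -0.2711  0.3864] curyaw -9.24 j7 0.56 w 0.0851 F [-0.2  0.   0.1]
 shift cm [-0.21 -0.11 -0.06]  turn [-0.13 -0.16  0.16]
```

View pics/c5.png

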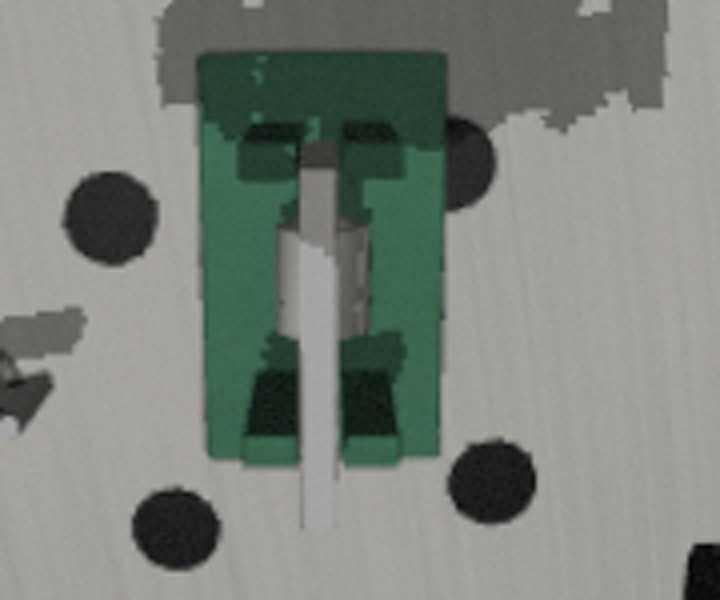

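```bash
python3 - <<'E'
from h import *
w=dict(np.load("w3.npz"))
a=onz(w,(319.7,152),.103,True);b=onz(w,(319.9,241.2),.103,True); print(a,b,(a+b)/2,np.linalg.norm(a-b),np.degrees(np.arctan2(*(a-b)[1::-1])))
c=(a+b)/2; plan((c[0],c[1],.245),np.degrees(np.arctan2(*(a-b)[1::-1]))-90)
E
```

```text
[ 0.56511234 -0.23307552  0.103     ] [ 0.55250218 -0.31056714  0.103     ] [ 0.55880726 -0.27182133  0.103     ] 0.07851093629199607 80.75731694610126
t 11.6 pos [ 0.5623 -0.2712  0.3865] curyaw -9.25 j7 0.56 w 0.0849 F [-0.1  1.1  0.5]
 shift cm [-0.15 -0.31 14.15]  turn [-0.12 -0.15 -0.01]
```

servo_tool(rows=[[5,-0.15,-0.3,4,0,0,0],[5,-0.15,-0.3,8,0,0,0],[5,-0.15,-0.3,12,0,0,0],[5,-0.15,-0.3,14.9,0,0,0],[5,-0.15,-0.3,14.9,0,0,0],[5,-0.15,-0.3,14.9,0,0,0],[5,-0.15,-0.3,14.9,0,0,0],[5,-0.15,-0.3,14.9,0,0,0]])

```text
time: 12.4
tool_pos: [0.5596, -0.2723, 0.2396]
tool_rot: [2.393, 2.035, 0.004]
force: [-0.0, -0.8, 0.2]
grip_width: 0.0503
```

servo_tool(rows=[[2.5,0,0,0,0,0,0],[2.5,0,0,0,0,0,0],[1.4,0,0,0,0,0,0],[1.4,0,0,0,0,0,0],[0.4,0,0,0,0,0,0],[0.4,0,0,0,0,0,0],[0.4,0,0,0,0,0,0],[0.4,0,0,0,0,0,0],[0.4,0,0,0,0,0,0]])

```text
time: 13.3
tool_pos: [0.5596, -0.2723, 0.2397]
tool_rot: [-2.393, -2.035, -0.004]
force: [-1.6, 1.7, 2.9]
grip_width: 0.0072
```

```bash
python3 - <<'E'
from h import *
plan((.5588,-.2718,.2377)); print(robot.get_obs()["wrist_torque"].round(2))
E
```

```text
t 13.3 pos [ 0.5596 -0.2723  0.2397] curyaw -9.24 j7 0.67 w 0.0072 F [-1.6  1.7  2.9]
 shift cm [ 0.04 -0.08  0.2 ]  turn [ 0.08 -0.11  0.  ]
[ 0.17  0.34 -0.04]
```

servo_tool(rows=[[0.4,0,0,-1,0,0,0],[0.4,0,0,-3,0,0,0],[0.4,0,0,-6,0,0,0],[0.4,0,0,-10,0,0,0],[0.4,0,0,-14,0,0,0],[0.4,0,0,-14,0,0,0],[0.4,0,0,-14,0,0,0]])

```text
time: 14.0
tool_pos: [0.5591, -0.2724, 0.38]
tool_rot: [-2.393, -2.035, -0.005]
force: [-0.5, 0.6, -5.2]
grip_width: 0.0069
```

```bash
python3 - <<'E'
from h import *
plan((.5254,.0515,.38),-2.6)
E
```

```text
t 14.0 pos [ 0.5591 -0.2724  0.38  ] curyaw -9.24 j7 0.57 w 0.0069 F [-0.5  0.6 -5.2]
 shift cm [31.43 -8.53  0.05]  turn [ 0.12 -0.13 -6.64]
```

servo_tool(rows=[[0.4,8,-2,0,0,0,-2],[0.4,8,-2,0,0,0,-2],[0.4,16,-4,0,0,0,-4],[0.4,16,-4,0,0,0,-4],[0.4,24,-6.5,0,0,0,-5],[0.4,24,-6.5,0,0,0,-5],[0.4,31.4,-8.5,0,0,0,-6.6],[0.4,31.4,-8.5,0,0,0,-6.6],[0.4,31.4,-8.5,0,0,0,-6.6],[0.4,31.4,-8.5,0,0,0,-6.6],[0.4,31.4,-8.5,0,0,0,-6.6]])

```text
time: 15.1
tool_pos: [0.525, 0.0499, 0.3794]
tool_rot: [-2.274, -2.167, -0.001]
force: [-0.6, -0.3, -3.9]
grip_width: 0.0073
```

```bash
python3 - <<'E'
from h import *
plan((.5254,.0515,.3027),-2.6)
w=robot.grab_frame("wrist"); s=robot.grab_frame("side"); np.savez("w4.npz",**w)
p=proj(s,(.5254,.0515,.11)).astype(int); print(p)
a=cv2.resize(w["frame"][100:280,230:430],(500,450),interpolation=cv2.INTER_CUBIC)
b=cv2.resize(s["frame"][p[1]-60:p[1]+60,p[0]-40:p[0]+40],(300,450),interpolation=cv2.INTER_CUBIC)
cv2.imwrite("pics/c6.png",np.hstack([a,b])[:,:,::-1])
E
```

```text
t 15.1 pos [0.525  0.0499 0.3794] curyaw -2.75 j7 0.02 w 0.0073 F [-0.6 -0.3 -3.9]
 shift cm [0.15 0.03 7.67]  turn [ 0.   -0.03 -0.15]
[273 177]
```

View pics/c6.png

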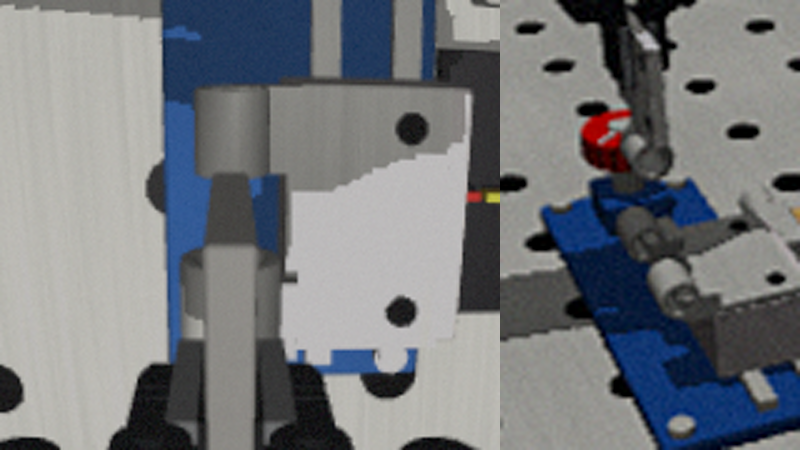

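The wrist crop shows the leaf hanging plumb in the jaws, with its barrel at crop (232,290). The jamb gap is below it, and the side crop shows the leaf barrel above the gap. I'll measure the held leaf.

```bash
python3 - <<'E'
from h import *
w=dict(np.load("w4.npz")); zb=.3794-.2167
for n,c,z in(("plate+y top",(230.5,245),zb+.08),("plate+y bottom",(232,175),zb+.02),("barrel L",(182,290),zb),("barrel R",(282,290),zb),("jamb upper L",(195,130),.088),("jamb upper R",(270,130),.088),("jamb upper inner",(232,176),.099)):
    print(n,onz(w,(c[0]/2.5+230,c[1]/2.5+100),z,True).round(4))
G=cv2.cvtColor(w["frame"],cv2.COLOR_RGB2GRAY)
for r in (172,178,184,190,196,206,212,218,224,230): print(r,G[r,296:350].tolist())
E
```

```text
plate+y top [0.5261 0.0899 0.2427]
plate+y bottom [0.5265 0.0886 0.1827]
barrel L [0.5123 0.0561 0.1627]
barrel R [0.5375 0.0549 0.1627]
jamb upper L [0.5142 0.0869 0.088 ]
jamb upper R [0.5394 0.0857 0.088 ]
jamb upper inner [0.5259 0.0726 0.099 ]
172 [67, 80, 86, 81, 86, 84, 86, 83, 87, 84, 85, 83, 84, 88, 83, 85, 84, 81, 76, 70, 68, 68, 67, 69, 73, 68, 67, 67, 68, 71, 68, 71, 67, 75, 88, 83, 84, 83, 71, 57, 50, 53, 52, 51, 52, 51, 55, 55, 92, 118, 130, 127, 126, 127]
178 [62, 79, 85, 87, 83, 84, 85, 88, 83, 87, 85, 84, 82, 86, 86, 85, 83, 82, 71, 69, 69, 69, 68, 68, 68, 69, 67, 69, 67, 67, 70, 71, 65, 67, 74, 83, 60, 57, 53, 55, 53, 51, 51, 54, 52, 53, 54, 56, 79, 113, 152, 186, 186, 187]
184 [61, 77, 86, 86, 84, 84, 86, 86, 86, 86, 87, 84, 83, 83, 82, 83, 79, 72, 68, 68, 68, 70, 70, 69, 69, 68, 67, 68, 68, 67, 67, 71, 66, 67, 65, 56, 54, 55, 53, 50, 55, 52, 55, 51, 55, 53, 58, 53, 78, 110, 148, 188, 185, 188]
190 [98, 76, 86, 87, 85, 85, 86, 83, 82, 87, 83, 87, 86, 85, 84, 81, 74, 68, 67, 69, 66, 68, 72, 67, 65, 66, 68, 67, 71, 68, 70, 67, 68, 66, 68, 68, 54, 51, 53, 52, 51, 53, 
[... 855 characters left out ...]
 131, 140, 141, 141, 137, 141, 139, 141, 141, 140, 139, 138, 141, 141, 140, 142, 141, 139, 123, 105, 101, 103, 106, 101, 95, 90, 87, 80, 90, 128, 179, 188, 187, 187, 189, 187, 188]
224 [157, 83, 76, 87, 87, 88, 92, 101, 81, 87, 92, 94, 96, 101, 102, 102, 113, 129, 139, 138, 139, 138, 139, 140, 139, 138, 139, 138, 141, 140, 137, 140, 139, 141, 138, 125, 83, 97, 102, 105, 100, 95, 90, 85, 80, 88, 129, 181, 187, 188, 187, 189, 189, 185]
230 [160, 79, 78, 85, 87, 89, 91, 105, 118, 134, 144, 153, 156, 162, 165, 133, 117, 130, 141, 139, 138, 140, 139, 140, 140, 140, 142, 142, 139, 139, 140, 141, 140, 139, 136, 126, 100, 100, 102, 104, 96, 92, 87, 82, 77, 99, 150, 183, 186, 187, 188, 186, 186, 186]
```

servo_tool(rows=[[0.4,0.27,0.07,0,0,0,0],[0.4,0.27,0.07,1.5,0,0,0],[0.4,0.27,0.07,3,0,0,0],[0.4,0.27,0.07,4,0,0,0],[0.4,0.27,0.07,5,0,0,0],[0.4,0.27,0.07,6,0,0,0],[0.4,0.27,0.07,7,0,0,0],[0.4,0.27,0.07,7.7,0,0,0],[0.4,0.27,0.07,7.7,0,0,0],[0.4,0.27,0.07,7.7,0,0,0],[0.4,0.27,0.07,7.7,0,0,0]])

```text
time: 16.3
tool_pos: [0.5266, 0.0523, 0.3035]
tool_rot: [2.275, 2.166, 0.004]
force: [0.1, -0.2, -4.5]
grip_width: 0.0076
```

```bash
python3 - <<'E'
from h import *
plan((.5257,.0526,.3027),-2.6); print(robot.get_obs()["wrist_torque"].round(2))
w=robot.grab_frame("wrist"); s=robot.grab_frame("side"); t=robot.grab_frame("top"); 
np.savez("w5.npz",**w);np.savez("s5.npz",**s);np.savez("t5.npz",**t)
p=proj(s,(.5254,.0515,.1)).astype(int); print(p)
a=cv2.resize(w["frame"][120:260,270:370],(375,525),interpolation=cv2.INTER_CUBIC)
b=cv2.resize(s["frame"][p[1]-35:p[1]+35,p[0]-27:p[0]+27],(405,525),interpolation=cv2.INTER_CUBIC)
cv2.imwrite("pics/c7.png",np.hstack([a,b])[:,:,::-1])
E
```

```text
t 16.3 pos [0.5266 0.0523 0.3035] curyaw -2.8 j7 0.1 w 0.0076 F [ 0.1 -0.2 -4.5]
 shift cm [ 0.02 -0.09  0.08]  turn [ 0.13 -0.09 -0.2 ]
[-0.08  0.03 -0.05]
[274 181]
```

View pics/c7.png

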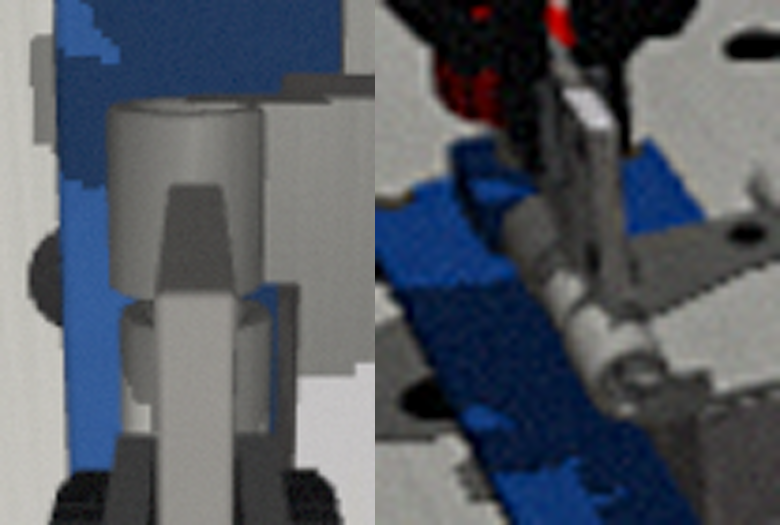

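The leaf barrel is in the gap and carries only its own weight (about 4.5 N, no side force). Now I'll check the clearances numerically.

```bash
python3 - <<'E'
from h import *
w=dict(np.load("w5.npz"))
f=lambda c,z:onz(w,(c[0]/3.75+270,c[1]/3.75+120),z,True).round(4)
print("jamb up",f((108,200),.086),f((265,200),.086)," leaf",f((120,350),.086),f((271,350),.086))
G=cv2.cvtColor(w["frame"],cv2.COLOR_RGB2GRAY)
for c in(303,305,307,309,311,334,336,338,340): print(c,"rows190-238",G[190:238,c].tolist())
for r in(160,175,190,206,210,214,218): print(r,"cols294-348",G[r,294:348].tolist())
t=dict(np.load("t5.npz"))
s=dict(np.load("s5.npz"));H=np.hstack([cv2.resize(s["frame"][160:205,255:310],(770,630),interpolation=cv2.INTER_CUBIC)])
cv2.imwrite("pics/c8.png",H[:600,:,::-1])
E
```

```text
jamb up [0.5137 0.086  0.086 ] [0.5392 0.0847 0.086 ]  leaf [0.514  0.0603 0.086 ] [0.5394 0.059  0.086 ]
303 rows190-238 [98, 101, 102, 102, 100, 101, 100, 101, 97, 86, 87, 71, 69, 64, 68, 76, 71, 73, 73, 74, 74, 78, 78, 75, 77, 74, 76, 75, 76, 76, 85, 103, 102, 109, 109, 107, 111, 111, 111, 111, 112, 112, 111, 112, 110, 87, 70, 56]
305 rows190-238 [105, 107, 102, 103, 103, 105, 103, 106, 103, 89, 77, 64, 62, 60, 61, 64, 77, 86, 88, 91, 90, 92, 90, 90, 91, 90, 91, 92, 90, 88, 93, 93, 94, 102, 104, 104, 118, 139, 141, 142, 142, 140, 138, 140, 142, 107, 75, 58]
307 rows190-238 [111, 110, 110, 109, 108, 107, 110, 109, 109, 97, 62, 66, 65, 62, 59, 67, 71, 91, 95, 96, 99, 99, 96, 98, 99, 100, 99, 100, 99, 102, 97, 100, 98, 100, 102, 99, 100, 113, 159, 158, 158, 157, 156, 156, 159, 117, 81, 56]
309 rows190-238 [113, 113, 113, 113, 111, 114, 113, 114, 115, 108, 74, 74, 71, 75, 68, 55, 67, 91, 100, 101, 100, 102, 102, 104, 102, 99, 103, 105, 106, 103, 104, 104, 105, 106, 105, 106, 107, 118, 164, 169, 168, 168, 167, 168, 166, 129, 81, 59]
311 rows190-238 [109, 106, 103, 101, 98, 94, 91, 91, 
[... 2212 characters left out ...]
4, 113, 127, 138, 145, 145, 147, 147, 147, 147, 147, 148, 146, 148, 146, 149, 149, 147, 149, 147, 143, 131, 107, 108, 111, 109, 104, 101, 97, 97, 88, 82, 63, 58, 60, 65, 66, 66]
214 cols294-348 [85, 85, 86, 86, 83, 86, 86, 83, 72, 77, 84, 91, 94, 99, 102, 102, 110, 113, 124, 140, 144, 146, 145, 148, 149, 146, 145, 149, 148, 145, 146, 144, 146, 146, 148, 145, 144, 131, 89, 103, 110, 106, 106, 102, 98, 94, 90, 80, 60, 57, 61, 66, 63, 68]
218 cols294-348 [86, 86, 88, 87, 86, 86, 87, 86, 82, 76, 85, 90, 94, 99, 103, 106, 103, 107, 123, 138, 146, 146, 145, 146, 148, 145, 145, 148, 147, 145, 148, 148, 149, 147, 147, 147, 144, 129, 93, 103, 110, 111, 106, 97, 97, 92, 88, 79, 58, 55, 58, 61, 67, 66]
```

View pics/c8.png

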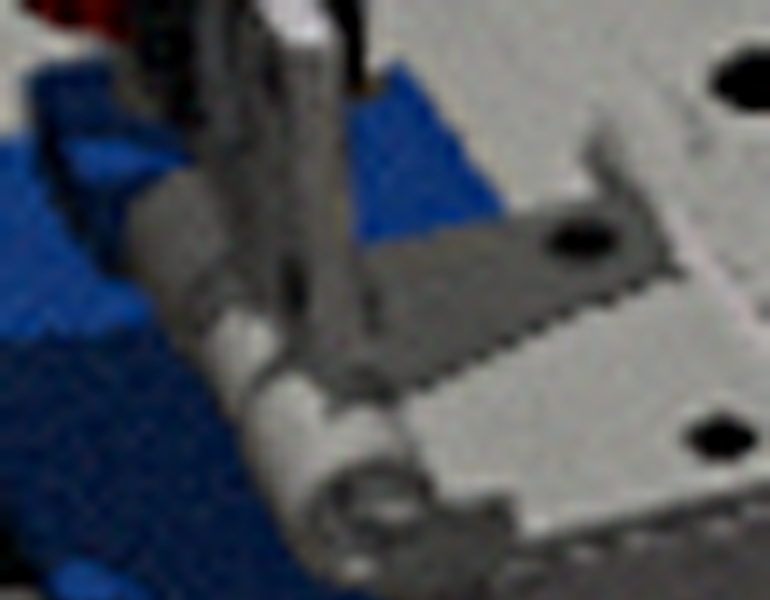

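```bash
python3 - <<'E'
from h import *
w=dict(np.load("w5.npz")); w2=dict(np.load("w2.npz"))
print("jamb axis",onz(w,(318.9,162),.087,True).round(4),"leaf axis",onz(w,(321.5,212),.087,True).round(4))
for c in(305,333): print("jamb inner",onz(w,(c,199.2),.0957,True).round(4))
for c in(307,336): print("leaf end",onz(w,(c,206.5),.0957,True).round(4))
# vertical check: side view, predicted pixels of leaf plate top end corners & barrel end if leaf is at assumed pose
s=dict(np.load("s5.npz"))
e=np.array([np.sin(np.radians(2.7)),np.cos(np.radians(2.7))])
c=np.array([.5262,.0521])
for n,d,z in(("plate -y top",-.04,.1668),("plate -y bottom",-.04,.1068),("plate +y top",.04,.1668)):
    p=proj(s,(*(c+d*e),z)); print(n,((p-[255,160])*14).round(0))
for n,y in(("jamb low outer",-.05),("jamb low inner",-.02),("leaf low",-.015),("leaf up",.015),("jamb up inner",.02),("jamb up outer",.05)):
    q=np.array([.5253,.052])+y*e; print(n,((proj(s,(*q,.086))-[255,160])*14).round(0),((proj(s,(*q,.099))-[255,160])*14).round(0))
E
```

```text
jamb axis [0.5264 0.0925 0.087 ] leaf axis [0.5264 0.0609 0.087 ]
jamb inner [0.5172 0.0722 0.0957]
jamb inner [0.5337 0.0713 0.0957]
leaf end [0.5181 0.0676 0.0957]
leaf end [0.5353 0.0667 0.0957]
plate -y top [312.  38.]
plate -y bottom [344. 375.]
plate +y top [ 167. -174.]
jamb low outer [369. 519.] [362. 450.]
jamb low inner [312. 427.] [306. 359.]
leaf low [303. 412.] [297. 344.]
leaf up [250. 325.] [243. 258.]
jamb up inner [242. 311.] [235. 244.]
jamb up outer [192. 229.] [185. 163.]
```

The side crop shows the three barrels on one line. By the wrist view the leaf needs about -1.2 mm in x, -0.8 mm in z and almost nothing in y, so I'll make a small trim.

servo_tool(rows=[[0.4,0,-0.06,0.04,0,0,-0.1],[0.4,-0.02,-0.12,0.08,0,0,-0.2],[0.4,-0.02,-0.12,0.08,0,0,-0.2],[0.4,-0.02,-0.12,0.08,0,0,-0.2],[0.4,-0.02,-0.12,0.08,0,0,-0.2],[0.4,-0.02,-0.12,0.08,0,0,-0.2],[0.4,-0.02,-0.12,0.08,0,0,-0.2],[0.4,-0.02,-0.12,0.08,0,0,-0.2]])

```text
time: 17.25
tool_pos: [0.5253, 0.0522, 0.3026]
tool_rot: [2.271, 2.17, 0.004]
force: [-1.0, 0.0, -4.0]
grip_width: 0.007
```

```bash
python3 - <<'E'
from pm import *
plan((.5254,.0521,.3027),-2.6)
w=robot.grab_frame("wrist"); G=cv2.cvtColor(w["frame"],cv2.COLOR_RGB2GRAY)
for r in(160,164,210,214): print(r,"cols294-348",G[r,294:348].tolist())
for c in(305,307,309,334,336): print(c,"rows194-212",G[194:212,c].tolist())
plan((.5254,.0521,.3027),-2.6); fine()
np.savez("w6.npz",**w)
s=robot.grab_frame("side")
E
```

```text
t 17.25 pos [0.5253 0.0522 0.3026] curyaw -2.6 j7 0.1 w 0.007 F [-1.  0. -4.]
 shift cm [-0.01  0.01 -0.01]  turn [ 0.12 -0.09  0.  ]
160 cols294-348 [55, 52, 53, 55, 49, 54, 59, 63, 76, 83, 92, 95, 97, 102, 104, 107, 107, 110, 111, 113, 118, 122, 124, 122, 126, 123, 130, 131, 133, 137, 135, 136, 132, 130, 130, 130, 123, 123, 117, 115, 111, 106, 106, 105, 96, 92, 95, 85, 83, 115, 133, 136, 135, 137]
164 cols294-348 [53, 59, 52, 52, 50, 53, 55, 66, 76, 87, 94, 96, 97, 101, 103, 105, 109, 111, 113, 113, 115, 118, 125, 121, 126, 126, 129, 132, 131, 134, 133, 136, 131, 127, 130, 124, 121, 121, 116, 115, 111, 107, 104, 105, 100, 93, 93, 82, 81, 116, 131, 134, 136, 135]
210 cols294-348 [87, 87, 86, 88, 89, 89, 89, 79, 70, 73, 81, 92, 90, 97, 98, 104, 106, 112, 126, 141, 145, 148, 144, 146, 144, 147, 149, 146, 148, 148, 147, 145, 145, 148, 148, 148, 147, 130, 108, 111, 113, 106, 108, 100, 98, 93, 90, 80, 65, 52, 53, 58, 65, 63]
214 cols294-348 [86, 88, 86, 85, 87, 85, 85, 88, 88, 89, 85, 91, 96, 99, 100, 102, 109, 112, 126, 137, 147, 145, 144, 145, 148, 146, 148, 148, 147, 147, 145, 147, 14
[... 752 characters left out ...]
9.83
ptr 182 290.67 109 [0.6318 0.0442] jy mm 69.52
ptr 183 290.65 112 [0.6297 0.0442] jy mm 69.45
ptr 184 290.58 101 [0.6276 0.0443] jy mm 69.49
ptr 185 290.5 94 [0.6254 0.0445] jy mm 69.53
ptr 186 290.4 90 [0.6233 0.0446] jy mm 69.62
rib 169 290.51 379 [0.6592 0.0445] jy mm 70.96
rib 170 291.07 756 [0.6571 0.0433] jy mm 69.65
rib 171 291.09 840 [0.6549 0.0432] jy mm 69.49
rib 172 291.1 857 [0.6528 0.0432] jy mm 69.34
rib 173 291.18 868 [0.6507 0.043 ] jy mm 69.05
rib 174 291.2 758 [0.6485 0.0429] jy mm 68.88
rib 175 291.33 345 [0.6464 0.0426] jy mm 68.49
rib 176 290.77 135 [0.6442 0.0438] jy mm 69.57
rib 177 290.72 118 [0.6421 0.0438] jy mm 69.54
rib 178 290.61 94 [0.64  0.044] jy mm 69.66
```

```bash
python3 -c "
from cell import robot
print(robot.finish_job())"
```

```text
the job is handed in; nothing more can be done
None
```

The job is done and handed in at about 17.6 s of the 67 s allowed; no verdict was reported.

**Handwheel:** I gripped it twice, the second time 9 mm lower for a better hold, then turned it about 139° clockwise in one grip. The last top view has the pointer level with the yellow mark to about 0.1 mm. That did not change after I released the wheel, or later with the leaf in place.

**Leaf:** I lifted the larger leaf straight out of the stand and lowered it between the jamb barrels, then trimmed it by about 1.2 mm sideways and 0.8 mm down.
- **Alignment:** in the last wrist image the three barrels lie on one line to within a few tenths of a millimetre. The +y gap is about 4.8 mm, against 5 mm for dead centre.
- **Load:** the wrist force was about 4 to 4.5 N, which is the leaf's own weight, with side forces within reading noise (up to 1 N). I found no sign of it touching the jig.

**Less certain:**
- The leaf's height (barrel axis at 86 mm) comes from the arm's pose when it gripped the leaf. The side view backs it only to about 1 mm, and I took that view before the last trim.
- The gap on the -y side was hidden from the wrist camera.
- The top and wrist cameras disagreed by about 1 to 3 mm in absolute position, so I placed the leaf from measurements within single wrist images.

I used 11 pictures, one over the budget. I did not move the pin, hammer or square.

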